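# Level the coffee scale's tilt stand

## Robot

A 6-joint arm with a two-finger parallel gripper is mounted at the origin on a cart in front of the work surface, level with it; the furniture and walls round the work are solid. World frame = base frame: x ahead of the robot, y to its left, z up, the work surface at z = 0. Lengths are in m, angles in degrees, forces in N, time in s.
With the tool pointing down it reaches from about 0.375 to 0.9 m from the base axis. Payload 3.1 kg.
Tool frame: the origin (TCP) lies midway between the tips of the shut fingers; the grasp point (between the pads) lies bot.hold_point_z behind it (bot.hold_point_z is the distance from the TCP to the grasp point, in m); z points along the fingers, y is the direction in which the jaws open and shut (so a half turn about z gives the same grasp; the last joint's range is limited). The gripper opens to 87 mm and grips with 3 to 60 N. Pads are 19 mm wide; open, the fingers measure 117 mm over their backs; the gripper's body (75 mm by 190 mm) begins 51 mm behind the grasp point.
Start: joints at [58.413, 30.224, 82.088, -0, 67.689, -10.227], TCP at [0.228, 0.582, 0.223] pointing down, gripper open.
Joint ranges: [-176.69, 176.69], [-43.24, 126.21], [12.49, 139.97], [-82, 262], [0, 151.66], [-163.58, 163.58]. Speed limits (degrees/s): [159.86, 159.86, 180, 180, 180, 180].

## Interface

Orientations are given as a 3x3 rotation matrix whose columns are the frame's x, y, z axes.
In Python, from rig import bot, vision, hand_in gives the robot as it stands. The module is installed in compiled form; this text tells all that it offers.
- The arm moves only by the shell command python3 -m handwheel 'ROWS'. ROWS is JSON, a list of rows, each an object of numbers: "hand": the gripper's target within -1 to 1 (fully open at 1, half-way at 0, shut at -1); "dx", "dy", "dz": the shift along the world's x, y, z in cm; "wx", "wy", "wz": the turn, a rotation vector about the world's x, y, z in rad. In form: [{"hand": .., "dx": .., "dy": .., "dz": .., "wx": .., "wy": .., "wz": ..}, ...]. A call has 1 to 10 rows; each row shifts and turns the commanded pose from where the row before left it; what a row does not reach is not made up. A row lasts 1/10 s, in which the tool goes at most 50 mm and 8.59 degrees, less where a joint would pass 70% of its speed; a pose out of reach is approached as far as the arm can. A call with a gripper value outside its range is refused whole. The fingers move at their own pace and stop on an object; the grip force is fixed at half the most. Time passes only in rows, so rows that do not move let the fingers close. It gives the time, the measured TCP pose, the force and the opening at its end, in the units of the state.
- bot.read_state(): the state, without advancing time (a new reading comes with each control period).
- vision.capture(name): name is "scene" or "top" or "wrist"; returns (picture, depth): 420x560x3 uint8, red, green, blue; 420x560 float32, m along the optical axis (not along the pixel's ray), 0 where there is no reading.
- vision.get_calibration(name): a dict with "fx", "fy", "cx", "cy" (pixels), "k1" (the pictures are not rectified: a ray, as slopes to the right and down, at radius r is drawn at 1 + k1 r^2 times it, then the intrinsics apply), "rvec" (rotation vector, rad) and "tvec" (3), from world to camera coordinates, as OpenCV has them. Camera axes: x right, y down, z forward; pixel columns grow to the right and rows downward; lengths in m; the calibration is good to about 2 mm. A picture is of the moment at which its call begins: read the wrist's pose just before it. get_calibration takes no time and is no camera call; for the wrist camera it gives the pose at the moment of the call.
- hand_in(): hands the job in, once; it reports no verdict.
The state is a dict: "time_s": time; "joint_positions": joint angles; "qvel": joint speeds; "tau": joint torques, N m; "position": TCP position; "tcp_rot": TCP orientation; "force": force on the tool from outside, world axes, zero at the start; "moment": the same for the moment, N m; "opening": opening from 0.0 (shut) to 1.0 (fully open).
Only numpy, scipy, OpenCV 4.12 (cv2) and the standard library are available. Lean on these libraries where they do the work, as an engineer would, in place of code of your own. Each camera call takes 0.05 s, during which the arm holds its last target.

## Task

The small stand that carries the coffee scale slopes down towards you: turn the knob on top of its screw until the scale sits level, then let go. Do it with the knob only, without pushing on the plate or the scale, and leave the twin stand with the order pad at its reading slope.

Things in the scene. Friction and masses are not known exactly. Their poses are not given: they have to be found in the camera images.
- scale_plate: Aluminium plate 134 x 112 x 6 mm under a flat black coffee scale (130 x 104 x 20, fixed to it), hinged at its far edge to a fixed stand. Origin: middle of that hinge, plate underside, 65 mm above the worktop; the plate runs along its -x to the robot, y is the hinge, z its normal (upright = level). Starts 7 to 16 degrees low at the near edge. 1 rad of knob turn tilts it 0.22 rad; it stays where left.
- scale_knob (a point): Centre, half-way up, of the round black knurled knob on the upright screw at the near end of the scale's stand: 37 mm diameter, 26 mm high, 116 mm above the worktop, 167 mm from the hinge. Clockwise from above raises the plate's near edge; the knob itself does not rise. About 0.15 N m to turn; stop 0.55 rad past level. Level, the scale's top is 89 mm above the worktop, below the knob.
- pad_edge (a point): Middle of the near edge, top face, of the plate of a second, identical stand with its own identical knob, which carries the order pad (pale notepad, 107 x 74 x 11 mm) and slopes down to the robot for reading. Either stand may be the left or the right one. Leave this one as it is.

How it is judged:
By the outcome, as a careful person would: the job done as asked, in the order asked, and still so for the second after the job is handed in, with the robot touching nothing.
It also fails if it takes over 32 s, if anything falls off the work surface, if the arm or the gripper's body presses on something with over 40 N, if the wrist force passes 120 N, or if a joint passes its speed limit or range.

## Working session

There is one attempt and no reset: what is moved stays moved. The work goes in short steps, Python scripts to look and compute and a shell command to move; the robot and the scene stay as the last step left them, time stands still between calls to the robot, and variables do not carry over. Pictures are saved under pics/ and viewed, and the job is handed in when it is done.

```bash
mkdir -p pics; cat > h.py <<'E'
from rig import bot, vision, hand_in
import numpy as np, cv2
def cap(n,f):
    c=vision.get_calibration(n); p,d=vision.capture(n)
    cv2.imwrite('pics/'+f+'.png',p[:,:,::-1]); np.savez('pics/'+f+'.npz',p=p,d=d,**{k:np.array(v) for k,v in c.items()})
    return p,d,c
def cloud(d,c):
    h,w=d.shape;u,v=np.meshgrid(np.arange(w),np.arange(h))
    K=np.array([[c['fx'],0,c['cx']],[0,c['fy'],c['cy']],[0,0,1.]])
    a=cv2.undistortPoints(np.stack([u,v],-1).reshape(-1,1,2).astype(float),K,np.array([float(c['k1']),0,0,0])).reshape(h,w,2)
    P=np.dstack([a[...,0]*d,a[...,1]*d,d])
    R=cv2.Rodrigues(np.array(c['rvec'],float))[0]
    X=(P-np.array(c['tvec']).reshape(3))@R
    X[d<=0]=np.nan
    return X
E
python3 - <<'E'
from h import *
for n in('scene','top'):
    p,d,c=cap(n,n+'0'); print(c)
print(bot.hold_point_z,bot.read_state())
E
```

```text
{'fx': 409.1204131533781, 'fy': 409.1204131533781, 'cx': 289.00098022965886, 'cy': 207.94279921476794, 'k1': -0.0252145236244748, 'rvec': array([ 2.04223108, -0.63281696,  0.36180291]), 'tvec': array([-0.42786465,  0.25874049,  0.65801745])}
{'fx': 477.1109438262479, 'fy': 477.1109438262479, 'cx': 278.0077878616395, 'cy': 211.45033121874454, 'k1': -0.16226289266455143, 'rvec': array([ 2.15133918, -2.12439881,  0.1569174 ]), 'tvec': array([0.00959854, 0.56257339, 0.91177072])}
0.0187 {'time_s': 0.1, 'joint_positions': array([ 5.84129074e+01,  3.02729802e+01,  8.21496012e+01, -3.06926557e-04,
        6.76892210e+01, -1.02276781e+01]), 'qvel': array([ 0.09348364, -0.08892461, -0.15176016, -0.04277337,  0.01296566,
        0.03910179]), 'tau': array([-1.78170080e-04, -4.40987778e+01, -1.77151805e+01,  6.35078084e-02,
        5.33540163e-02, -4.59499608e-05]), 'position': array([0.22726076, 0.5815061 , 0.22167347]), 'tcp_rot': array([[-9.31314612e-01,  3.64214303e-01, -1.01786689e-03],
       [ 3.64215565e-01,  9.31313186e-01, -1.66481594e-03],
       [ 3.41603083e-04, -1.92119038e-03, -9.99998096e-01]]), 'force': array([ 0.16767856, -0.64457664,  0.24943258]), 'moment': array([-0.03164209, -0.02375059,  0.03449654]), 'opening': 0.9995450380470419}
```

View pics/scene0.png

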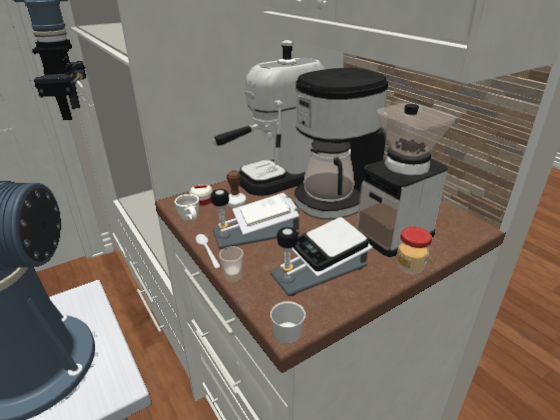

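View pics/top0.png

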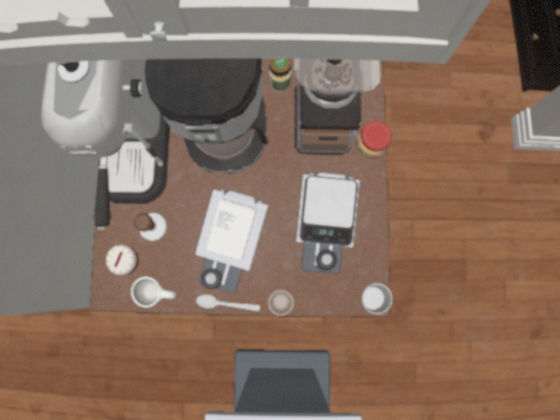

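The scene and top views show the scale on the right-hand stand, with its knob at top pixel (326,260). The pad is on the left-hand stand, with its knob at (211,278). Next I measure them.

```bash
cat >> h.py <<'E'
def plane(P):
    P=P[~np.isnan(P).any(1)];m=np.median(P,0)
    for _ in range(6):
        q=P-P.mean(0);n=np.linalg.svd(q,full_matrices=False)[2][2];r=q@n
        P=P[abs(r)<max(2.5*np.median(abs(r)),1e-3)]
    return P.mean(0),n*np.sign(n[2]),len(P)
E
python3 - <<'E'
from h import *
for n,(ku,kv),pol,pp in(('top',(326,260),[(308,182),(352,182),(348,238),(304,238)],[(213,200),(252,207),(240,255),(205,240)]),('scene',(287,238),[(303,247),(335,227),(360,240),(325,262)],[(240,212),(280,205),(290,215),(250,222)])):
    D=np.load(f'pics/{n}0.npz');X=cloud(D['d'],D)
    for P in(pol,pp):
        m=np.zeros(D['d'].shape,np.uint8);cv2.fillPoly(m,[np.array(P)],1)
        c,nn,k=plane(X[m>0]);print(n,c.round(4),nn.round(4),k,'tilt',np.degrees(np.arccos(nn[2])).round(2),'az',np.degrees(np.arctan2(-nn[1],-nn[0])).round(1))
    w=X[kv-30:kv+31,ku-30:ku+31].reshape(-1,3);w=w[(w[:,2]>.118)&(w[:,2]<.14)]
    print(n,len(w),'knobtop',np.median(w,0),(w.min(0)+w.max(0))/2,np.ptp(w,0))
    print(X[kv,ku])
D=np.load('pics/top0.npz');X=cloud(D['d'],D)
for uv in[(281,302),(376,298),(211,278),(372,137),(322,130),(330,250)]:print(uv,X[uv[1],uv[0]])
p=cv2.resize(D['p'][160:320,170:400],None,fx=3.4,fy=3.4,interpolation=cv2.INTER_CUBIC);cv2.imwrite('pics/z0.png',p[:,:,::-1])
E
```

```text
top [ 0.562  -0.0803  0.0774] [-0.1822  0.0157  0.9831] 2053 tilt 10.54 az -4.9
top [0.5278 0.1086 0.0688] [-0.1616  0.0489  0.9856] 1285 tilt 9.72 az -16.8
top 349 knobtop [ 0.46362924 -0.07144665  0.12744617] [ 0.46306289 -0.0709784   0.12559175] [0.03820694 0.03816329 0.01487515]
[ 0.46197349 -0.07156656  0.12756228]
scene [ 0.5555 -0.0984  0.0792] [-0.186   0.0115  0.9825] 830 tilt 10.74 az -3.6
scene [0.5098 0.0945 0.0688] [-0.1627  0.0354  0.986 ] 337 tilt 9.58 az -12.3
scene 263 knobtop [ 0.46059251 -0.0804634   0.1300065 ] [ 0.46541043 -0.07619372  0.12584243] [0.04045404 0.03597572 0.01508441]
[ 0.45338489 -0.08868542  0.12817504]
(281, 302) [0.38214305 0.00848006 0.01110848]
(376, 298) [ 3.91243956e-01 -1.87105528e-01 -1.32146768e-04]
(211, 278) [0.42680891 0.13463901 0.12903554]
(372, 137) [ 0.70794021 -0.16814971  0.08325478]
(322, 130) [ 0.72054439 -0.06865623  0.08332344]
(330, 250) [ 0.48624336 -0.08720954  0.04486869]
```

View pics/z0.png

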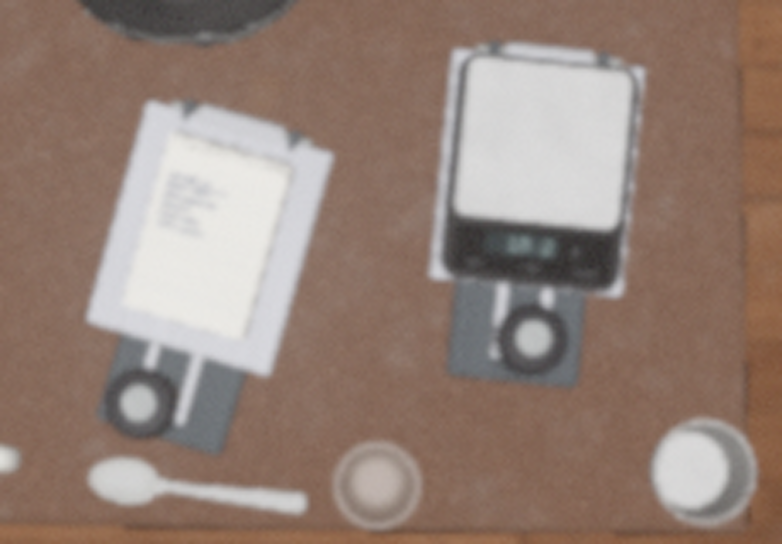

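```bash
python3 - <<'E'
from h import *
D=np.load('pics/top0.npz');X=cloud(D['d'],D)
for uv in[(40,290),(80,310),(80,200),(20,160),(100,215),(125,165),(120,260),(70,100),(75,70),(145,220),(300,140),(345,142),(240,130),(330,50),(370,295),(389,298),(60,330)]:print(uv,X[uv[1],uv[0]].round(3))
D=np.load('pics/scene0.npz');X=cloud(D['d'],D)
for uv in[(150,170),(130,130),(180,150),(130,60),(220,135),(290,50),(365,170),(60,100),(150,60),(185,80),(260,40)]:print('s',uv,X[uv[1],uv[0]].round(3))
E
```

```text
(40, 290) [0.397 0.418 0.209]
(80, 310) [ 0.295  0.832 -0.932]
(80, 200) [0.577 0.417 0.068]
(20, 160) [0.597 0.417 0.309]
(100, 215) [0.531 0.328 0.18 ]
(125, 165) [0.656 0.336 0.044]
(120, 260) [0.46  0.336 0.037]
(70, 100) [0.686 0.333 0.329]
(75, 70) [0.728 0.323 0.346]
(145, 220) [0.536 0.274 0.085]
(300, 140) [ 0.695 -0.025  0.098]
(345, 142) [ 0.694 -0.113  0.091]
(240, 130) [0.666 0.079 0.239]
(330, 50) [ 0.717 -0.051  0.42 ]
(370, 295) [ 0.397 -0.174  0.002]
(389, 298) [ 0.392 -0.206  0.038]
(60, 330) [ 0.208  0.916 -0.929]
s (150, 170) [0.36  0.419 0.087]
s (130, 130) [ 0.497  1.18  -0.065]
s (180, 150) [0.448 0.417 0.124]
s (130, 60) [0.361 0.417 0.369]
s (220, 135) [0.527 0.325 0.179]
s (290, 50) [0.739 0.317 0.367]
s (365, 170) [ 0.701 -0.027  0.174]
s (60, 100) [0.205 0.527 0.275]
s (150, 60) [0.408 0.421 0.362]
s (185, 80) [0.487 0.419 0.305]
s (260, 40) [0.71  0.417 0.381]
```

```bash
python3 -m handwheel '[{"hand":1,"dx":-0.4,"dy":-4.5},{"hand":1,"dx":-0.4,"dy":-4.5},{"hand":1,"dx":-0.4,"dy":-4.5},{"hand":1,"dx":-0.4,"dy":-4.5},{"hand":1,"dx":2,"dy":-3.4},{"hand":1,"dx":2,"dy":-3.4},{"hand":1,"dx":2,"dy":-3.4}]'
```

```text
invalid input
```

Every row probably needs all of its keys.

```bash
python3 -m handwheel '[{"hand":1,"dx":-0.4,"dy":-4.5,"dz":0,"wx":0,"wy":0,"wz":0},{"hand":1,"dx":-0.4,"dy":-4.5,"dz":0,"wx":0,"wy":0,"wz":0},{"hand":1,"dx":-0.4,"dy":-4.5,"dz":0,"wx":0,"wy":0,"wz":0},{"hand":1,"dx":-0.4,"dy":-4.5,"dz":0,"wx":0,"wy":0,"wz":0},{"hand":1,"dx":2,"dy":-3.4,"dz":0,"wx":0,"wy":0,"wz":0},{"hand":1,"dx":2,"dy":-3.4,"dz":0,"wx":0,"wy":0,"wz":0},{"hand":1,"dx":2,"dy":-3.4,"dz":0,"wx":0,"wy":0,"wz":0}]'
```

```text
time_s: 0.8
position: [0.2717, 0.2987, 0.2226]
tcp_rot: [[-0.932, 0.363, 0.0], [0.363, 0.932, 0.0], [-0.0, 0.0, -1.0]]
force: [0.2, -0.0, 0.9]
opening: 0.999
```

```bash
python3 -m handwheel '[{"hand":1,"dx":2.3,"dy":-3.3,"dz":0,"wx":0,"wy":0,"wz":0},{"hand":1,"dx":2.3,"dy":-3.3,"dz":0,"wx":0,"wy":0,"wz":0},{"hand":1,"dx":2.3,"dy":-3.3,"dz":0,"wx":0,"wy":0,"wz":0},{"hand":1,"dx":1.5,"dy":-3.75,"dz":0,"wx":0,"wy":0,"wz":0.11},{"hand":1,"dx":1.5,"dy":-3.75,"dz":0,"wx":0,"wy":0,"wz":0.11},{"hand":1,"dx":1.5,"dy":-3.75,"dz":0,"wx":0,"wy":0,"wz":0.11},{"hand":1,"dx":1.5,"dy":-3.75,"dz":0,"wx":0,"wy":0,"wz":0.11},{"hand":1,"dx":2.1,"dy":-4.1,"dz":0,"wx":0,"wy":0,"wz":0.11},{"hand":1,"dx":2.1,"dy":-4.1,"dz":0,"wx":0,"wy":0,"wz":0.11},{"hand":1,"dx":2.1,"dy":-4.1,"dz":0,"wx":0,"wy":0,"wz":0.12}]'
python3 - <<'E'
from h import *
import time
print(bot.read_state()['position'],bot.read_state()['joint_positions'])
p,d,c=cap('wrist','w1');X=cloud(d,c)
m=(X[...,2]>.121)&(X[...,2]<.14);n,l,s,ce=cv2.connectedComponentsWithStats(m.astype(np.uint8))
for i in range(1,n):
    if s[i,4]>100:
        w=X[l==i];print(s[i],w.mean(0),(w.min(0)+w.max(0))/2,np.ptp(w,0))
E
```

```text
time_s: 1.8
position: [0.4639, -0.0737, 0.2224]
tcp_rot: [[-0.917, -0.4, -0.0], [-0.4, 0.917, 0.0], [0.0, 0.001, -1.0]]
force: [0.5, 1.4, 0.3]
opening: 1.003
[ 0.46385238 -0.07369353  0.22238078] [-2.27061181e+01  1.83361519e+01  1.03699956e+02  1.48379467e-02
  5.79931868e+01 -1.36287658e+02]
[ 255  197   47   47 1635] [ 0.46168643 -0.0741365   0.1302719 ] [ 0.46320046 -0.07348729  0.12718721] [0.0391305  0.03902379 0.01225908]
[489 251  34   9 207] [0.41210535 0.12490984 0.12681937] [0.41386778 0.1290282  0.12635001] [0.01483162 0.02613136 0.01064959]
```

View pics/w1.png

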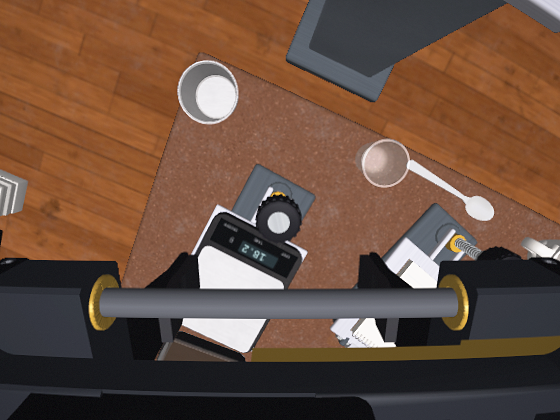

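The wrist view shows the knob at pixel (278,218), between the open jaws, at world (0.463, -0.0735). I descend and close.

```bash
python3 -m handwheel '[{"hand":1,"dx":-0.05,"dy":0,"dz":-4,"wx":0,"wy":0,"wz":0},{"hand":1,"dx":0,"dy":0,"dz":-4,"wx":0,"wy":0,"wz":0},{"hand":1,"dx":0,"dy":0,"dz":-3,"wx":0,"wy":0,"wz":0},{"hand":1,"dx":0,"dy":0,"dz":-0.9,"wx":0,"wy":0,"wz":0},{"hand":1,"dx":0,"dy":0,"dz":0,"wx":0,"wy":0,"wz":0}]'
python3 -m handwheel '[{"hand":-1,"dx":0,"dy":0,"dz":0,"wx":0,"wy":0,"wz":0},{"hand":-1,"dx":0,"dy":0,"dz":0,"wx":0,"wy":0,"wz":0},{"hand":-1,"dx":0,"dy":0,"dz":0,"wx":0,"wy":0,"wz":0},{"hand":-1,"dx":0,"dy":0,"dz":0,"wx":0,"wy":0,"wz":0},{"hand":-1,"dx":0,"dy":0,"dz":0,"wx":0,"wy":0,"wz":0},{"hand":-1,"dx":0,"dy":0,"dz":0,"wx":0,"wy":0,"wz":0},{"hand":-1,"dx":0,"dy":0,"dz":0,"wx":0,"wy":0,"wz":0},{"hand":-1,"dx":0,"dy":0,"dz":0,"wx":0,"wy":0,"wz":0}]'
```

```text
time_s: 2.35
position: [0.4622, -0.0715, 0.1025]
tcp_rot: [[-0.918, -0.396, -0.003], [-0.396, 0.918, 0.001], [0.002, 0.002, -1.0]]
force: [0.1, -0.6, 0.4]
opening: 1.002
time_s: 3.15
position: [0.4642, -0.0736, 0.1037]
tcp_rot: [[-0.918, -0.397, 0.002], [-0.397, 0.918, -0.003], [-0.001, -0.004, -1.0]]
force: [0.3, -6.2, -0.7]
opening: 0.414
```

```bash
python3 -m handwheel '[{"hand":-1,"dx":0,"dy":0,"dz":0,"wx":0,"wy":0,"wz":-0.1},{"hand":-1,"dx":0,"dy":0,"dz":0,"wx":0,"wy":0,"wz":-0.1},{"hand":-1,"dx":0,"dy":0,"dz":0,"wx":0,"wy":0,"wz":-0.1},{"hand":-1,"dx":0,"dy":0,"dz":0,"wx":0,"wy":0,"wz":-0.1},{"hand":-1,"dx":0,"dy":0,"dz":0,"wx":0,"wy":0,"wz":-0.1},{"hand":-1,"dx":0,"dy":0,"dz":0,"wx":0,"wy":0,"wz":-0.1},{"hand":-1,"dx":0,"dy":0,"dz":0,"wx":0,"wy":0,"wz":-0.1},{"hand":-1,"dx":0,"dy":0,"dz":0,"wx":0,"wy":0,"wz":-0.1},{"hand":-1,"dx":0,"dy":0,"dz":0,"wx":0,"wy":0,"wz":0},{"hand":-1,"dx":0,"dy":0,"dz":0,"wx":0,"wy":0,"wz":0}]'
cat > look.py <<'E'
from h import *
import sys
t=sys.argv[1]; print(bot.read_state()['force'],bot.read_state()['moment'])
for n,q,pp in(('top',[(308,182),(352,182),(348,215),(304,215)],[(213,200),(252,207),(240,255),(205,240)]),('scene',[(310,243),(335,224),(360,237),(335,255)],[(240,212),(280,205),(290,215),(250,222)])):
    p,d,c=cap(n,n+t);X=cloud(d,c)
    for P in(q,pp):
        m=np.zeros(d.shape,np.uint8);cv2.fillPoly(m,[np.array(P)],1)
        C,nn,k=plane(X[m>0]);print(n,C.round(4),nn.round(4),k,'tilt',np.degrees(np.arctan2(-nn[0],nn[2])).round(2))
E
python3 look.py 2
```

```text
time_s: 4.15
position: [0.4642, -0.0742, 0.1037]
tcp_rot: [[-0.924, 0.382, 0.002], [0.382, 0.924, -0.004], [-0.003, -0.003, -1.0]]
force: [-0.7, -7.1, -1.0]
opening: 0.42
[-0.72173833 -7.1156874  -1.04886992] [-1.19032026  0.13640199 -0.05765031]
top [ 0.5547 -0.0637  0.2374] [ 0.9655 -0.0665  0.2518] 951 tilt -75.38
top [0.5274 0.108  0.0689] [-0.1633  0.0474  0.9854] 1269 tilt 9.41
scene [ 0.5621 -0.1013  0.0915] [-0.0146 -0.0101  0.9998] 610 tilt 0.84
scene [0.4656 0.0128 0.1253] [0.0898 0.5238 0.8471] 476 tilt -6.05
```

View pics/scene2.png

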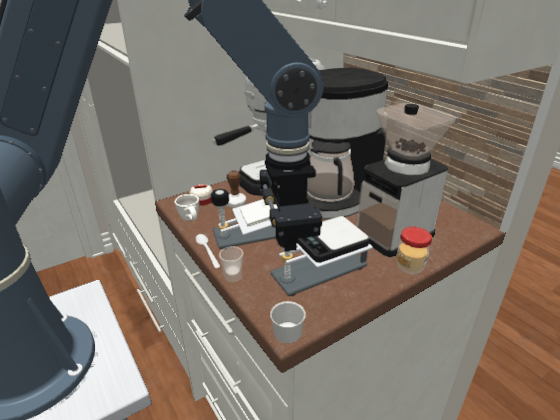

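View pics/top2.png

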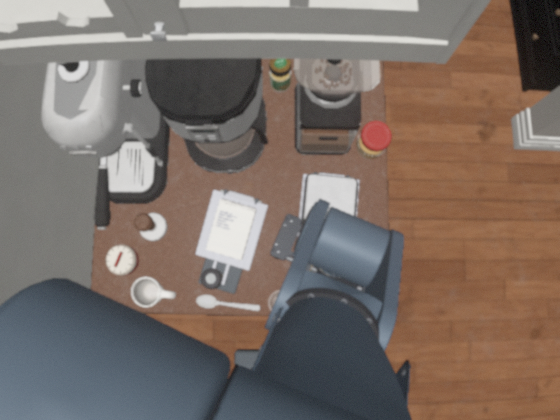

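The scene view shows the knob gripped, the near edge of the scale raised and the pad stand untouched. The scale is almost level. I check the plane bias against the worktop.

```bash
python3 - <<'E'
from h import *
for f in('scene0','top0','scene2'):
    D=np.load(f'pics/{f}.npz');X=cloud(D['d'],D)
    m=(abs(X[...,2])<.008)&(X[...,0]>.38)&(X[...,0]<.7)&(X[...,1]>-.2)&(X[...,1]<.3)
    print(f,plane(X[m]))
for i in range(5):
    p,d,c=cap('scene','s3');X=cloud(d,c);m=np.zeros(d.shape,np.uint8)
    cv2.fillPoly(m,[np.array([(318,243),(340,226),(361,237),(335,252)])],1)
    print(plane(X[m>0]))
E
```

```text
scene0 (array([ 0.50846429, -0.04324299,  0.00139701]), array([-5.87062169e-04, -1.64584525e-03,  9.99998473e-01]), 6893)
top0 (array([ 0.52944561,  0.04000189, -0.00098278]), array([ 5.17677148e-05, -6.18955977e-04,  9.99999807e-01]), 17528)
scene2 (array([ 0.49988166, -0.05504696,  0.00139652]), array([-5.63953935e-04, -1.74375677e-03,  9.99998321e-01]), 6536)
(array([ 0.57067361, -0.10618619,  0.09196467]), array([2.17502955e-02, 6.96221695e-04, 9.99763192e-01]), 411)
(array([ 0.5697046 , -0.1060011 ,  0.09189921]), array([1.18876642e-02, 9.21357505e-04, 9.99928915e-01]), 390)
(array([ 0.56960869, -0.10598439,  0.09187941]), array([ 0.01132404, -0.00137452,  0.99993494]), 474)
(array([ 0.5691342 , -0.10626834,  0.09184013]), array([ 0.01047812, -0.00218786,  0.99994271]), 424)
(array([ 0.57003482, -0.10592565,  0.09191422]), array([0.01075404, 0.00232302, 0.99993948]), 399)
```

```bash
python3 -m handwheel '[{"hand":0.5,"dx":0,"dy":0,"dz":0,"wx":0,"wy":0,"wz":0},{"hand":0.5,"dx":0,"dy":0,"dz":0,"wx":0,"wy":0,"wz":0},{"hand":0.5,"dx":0,"dy":0,"dz":0,"wx":0,"wy":0,"wz":0},{"hand":0.5,"dx":0,"dy":0,"dz":0,"wx":0,"wy":0,"wz":0},{"hand":0.5,"dx":0,"dy":0,"dz":3,"wx":0,"wy":0,"wz":0},{"hand":0.5,"dx":0,"dy":0,"dz":4,"wx":0,"wy":0,"wz":0},{"hand":0.5,"dx":0,"dy":0,"dz":4.5,"wx":0,"wy":0,"wz":0},{"hand":0.5,"dx":-1,"dy":4,"dz":0,"wx":0,"wy":0,"wz":0},{"hand":0.5,"dx":-1,"dy":4,"dz":0,"wx":0,"wy":0,"wz":0},{"hand":0.5,"dx":-1,"dy":4,"dz":0,"wx":0,"wy":0,"wz":0}]'
python3 -m handwheel '[{"hand":0.5,"dx":-1,"dy":4.5,"dz":0,"wx":0,"wy":0,"wz":0},{"hand":0.5,"dx":-1,"dy":4.5,"dz":0,"wx":0,"wy":0,"wz":0},{"hand":0.5,"dx":-1,"dy":4.5,"dz":0,"wx":0,"wy":0,"wz":0},{"hand":0.5,"dx":0,"dy":0,"dz":0,"wx":0,"wy":0,"wz":0}]'
python3 look.py 4; python3 look.py 5
```

```text
time_s: 5.5
position: [0.4326, 0.0493, 0.2191]
tcp_rot: [[-0.923, 0.384, 0.001], [0.384, 0.923, 0.0], [-0.001, 0.001, -1.0]]
force: [0.7, -0.7, -0.3]
opening: 0.748
time_s: 5.9
position: [0.4006, 0.1876, 0.2185]
tcp_rot: [[-0.927, 0.376, -0.001], [0.376, 0.927, 0.002], [0.002, 0.001, -1.0]]
force: [-0.2, -0.7, 0.5]
opening: 0.75
[-0.17247703 -0.71458401  0.51961588] [-0.04651792 -0.02163661  0.02568566]
top [ 0.5812 -0.079   0.0892] [ 0.0157 -0.0065  0.9999] 1286 tilt -0.9
top [0.527  0.1084 0.0686] [-0.1576  0.0515  0.9862] 1304 tilt 9.08
scene [ 0.562  -0.1016  0.0915] [-0.0177 -0.0113  0.9998] 603 tilt 1.01
scene [0.5092 0.0945 0.0687] [-0.1591  0.0437  0.9863] 315 tilt 9.16
[ 0.96996919 -0.71391376 -0.46983906] [-0.02895367 -0.03289897  0.01496792]
top [ 0.5817 -0.0788  0.0893] [ 0.0193 -0.0031  0.9998] 1231 tilt -1.11
top [0.5275 0.1085 0.0688] [-0.1632  0.0498  0.9853] 1349 tilt 9.4
scene [ 0.5625 -0.1012  0.0917] [-0.011  -0.0072  0.9999] 646 tilt 0.63
scene [0.5084 0.0949 0.0684] [-0.1647  0.0347  0.9857] 354 tilt 9.48
```

View pics/top4.png

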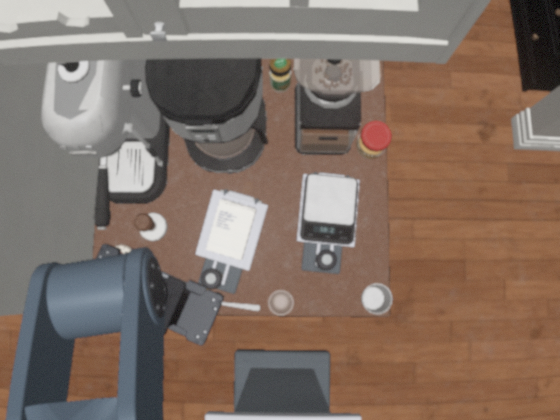

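View pics/scene4.png

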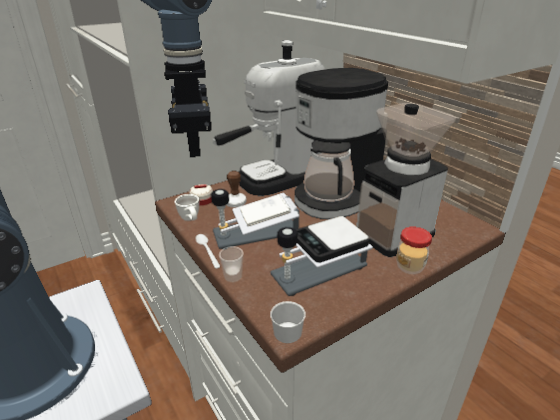

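```bash
cat > m.py <<'E'
from h import *
Q={'top':[(310,180),(351,180),(349,212),(306,212)],'full':[(309,179),(352,179),(348,238),(304,238)],'scene':[(306,246),(342,224),(361,238),(326,259)]}
for n in('top','scene'):
    ds=[]
    for i in range(8):
        p,d,c=cap(n,n+'m');ds.append(np.where(d>0,d,np.nan))
    d=np.nan_to_num(np.nanmedian(ds,0));X=cloud(d,c);np.save('pics/avg_'+n,d)
    for k in(['top','full'] if n=='top' else['scene']):
        m=np.zeros(d.shape,np.uint8);cv2.fillPoly(m,[np.array(Q[k])],1);P=X[m>0];P=P[abs(P[:,2]-.09)<.01]
        A=np.c_[P[:,:2]-P[:,:2].mean(0),np.ones(len(P))]
        s,r,_,_=np.linalg.lstsq(A,P[:,2],rcond=None);s2=plane(P)
        print(k,len(P),'slope deg (x,y)',np.degrees(s[:2]).round(2),'z',s[2].round(4),'std',np.std(P[:,2]-A@s).round(4),'plane',s2)
        x=P[:,0]
        for a in np.arange(x.min(),x.max(),.015):
            w=(x>=a)&(x<a+.015);print('   ',a.round(3),np.median(P[w,2]).round(4),w.sum())
E
python3 m.py
```

```text
top 1420 slope deg (x,y) [-0.93  0.15] z 0.0891 std 0.0006 plane (array([ 0.58649752, -0.08099621,  0.08912823]), array([ 0.01624186, -0.00250085,  0.99986496]), 1249)
    0.555 0.0895 349
    0.57 0.0893 333
    0.585 0.089 320
    0.6 0.0888 333
    0.615 0.0885 85
full 2670 slope deg (x,y) [0.59 0.06] z 0.0888 std 0.001 plane (array([ 0.56369155, -0.07957154,  0.08878955]), array([-1.09639945e-02, -8.25531500e-04,  9.99939553e-01]), 2368)
    0.505 0.0878 358
    0.52 0.0875 360
    0.535 0.0899 355
    0.55 0.0896 345
    0.565 0.0894 332
    0.58 0.0891 346
    0.595 0.0889 338
    0.61 0.0886 236
scene 950 slope deg (x,y) [1.29 2.27] z 0.0908 std 0.0016 plane (array([ 0.55635176, -0.10379271,  0.09121518]), array([-0.01861427, -0.00559073,  0.99981111]), 698)
    0.499 0.0902 108
    0.514 0.0899 137
    0.529 0.0908 161
    0.544 0.0921 135
    0.559 0.0919 133
    0.574 0.0918 129
    0.589 0.0915 127
    0.604 0.0914 20m.py:7: RuntimeWarning: All-NaN slice encountered
  d=np.nan_to_num(np.nanmedian(ds,0));X=cloud(d,c);np.save('pics/avg_'+n,d)
```

```bash
python3 - <<'E'
from h import *
D=np.load('pics/top0.npz');X=cloud(D['d'],D)
m=np.zeros(D['d'].shape,np.uint8);cv2.fillPoly(m,[np.array([(310,182),(351,182),(349,212),(306,212)])],1)
C,n,k=plane(X[m>0]);print(C,n,k,np.degrees(np.arctan2(np.hypot(*n[:2]),n[2])))
d=np.load('pics/avg_scene.npy');D=np.load('pics/scene0.npz');X=cloud(d,D)
m=np.zeros(d.shape,np.uint8);cv2.fillPoly(m,[np.array([(316,243),(342,225),(361,238),(336,252)])],1)
P=X[m>0];P=P[(P[:,2]>.0905)&(P[:,2]<.094)&(P[:,0]>.548)&(P[:,0]<.61)];C,n,k=plane(P);print(C,n,k)
p=vision.get_calibration('wrist');print(bot.read_state()['position'],bot.read_state()['time_s'])
E
```

```text
[ 0.58568474 -0.08145546  0.0817475 ] [-0.15932238  0.01311084  0.98713955] 1046 9.198824081455799
[ 0.57759671 -0.104617    0.09181821] [ 0.01664814 -0.00225346  0.99985887] 427
[0.40305756 0.1831058  0.21854367] 6.9
```

The raised white tray had biased my first fits. Using the tray only, the start was 9.2° low and it is now about 0.93° too high at the near edge. The top and scene cameras agree, and the sum matches 0.80 × 0.22 rad. I regrip and turn back 0.074 rad.

```bash
python3 -m handwheel '[{"hand":0.8,"dx":1,"dy":-4.5,"dz":0,"wx":0,"wy":0,"wz":0},{"hand":0.8,"dx":1,"dy":-4.5,"dz":0,"wx":0,"wy":0,"wz":0},{"hand":0.8,"dx":1,"dy":-4.5,"dz":0,"wx":0,"wy":0,"wz":0},{"hand":0.8,"dx":1,"dy":-4,"dz":0,"wx":0,"wy":0,"wz":0},{"hand":0.8,"dx":1,"dy":-4,"dz":0,"wx":0,"wy":0,"wz":0},{"hand":0.8,"dx":1,"dy":-4,"dz":0,"wx":0,"wy":0,"wz":0},{"hand":0.8,"dx":0,"dy":0,"dz":0,"wx":0,"wy":0,"wz":0}]'
python3 -m handwheel '[{"hand":0.8,"dx":0,"dy":0,"dz":-4.5,"wx":0,"wy":0,"wz":0},{"hand":0.8,"dx":0,"dy":0,"dz":-4,"wx":0,"wy":0,"wz":0},{"hand":0.8,"dx":0,"dy":0,"dz":-3,"wx":0,"wy":0,"wz":0},{"hand":0.8,"dx":0,"dy":0,"dz":0,"wx":0,"wy":0,"wz":0},{"hand":-1,"dx":0,"dy":0,"dz":0,"wx":0,"wy":0,"wz":0},{"hand":-1,"dx":0,"dy":0,"dz":0,"wx":0,"wy":0,"wz":0},{"hand":-1,"dx":0,"dy":0,"dz":0,"wx":0,"wy":0,"wz":0},{"hand":-1,"dx":0,"dy":0,"dz":0,"wx":0,"wy":0,"wz":0},{"hand":-1,"dx":0,"dy":0,"dz":0,"wx":0,"wy":0,"wz":0},{"hand":-1,"dx":0,"dy":0,"dz":0,"wx":0,"wy":0,"wz":0}]'
```

```text
time_s: 7.6
position: [0.4658, -0.0769, 0.219]
tcp_rot: [[-0.922, 0.388, 0.004], [0.387, 0.922, -0.003], [-0.005, -0.001, -1.0]]
force: [0.3, -0.0, 0.3]
opening: 0.9
time_s: 8.6
position: [0.4631, -0.0727, 0.1041]
tcp_rot: [[-0.924, 0.381, 0.0], [0.381, 0.924, -0.002], [-0.001, -0.002, -1.0]]
force: [-7.9, -15.9, 1.2]
opening: 0.44
```

```bash
python3 -m handwheel '[{"hand":-1,"dx":0,"dy":0,"dz":0,"wx":0,"wy":0,"wz":0},{"hand":-1,"dx":0,"dy":0,"dz":0,"wx":0,"wy":0,"wz":0},{"hand":-1,"dx":0,"dy":0,"dz":0,"wx":0,"wy":0,"wz":0}]'
python3 -m handwheel '[{"hand":-1,"dx":0,"dy":0,"dz":0,"wx":0,"wy":0,"wz":0.037},{"hand":-1,"dx":0,"dy":0,"dz":0,"wx":0,"wy":0,"wz":0.037},{"hand":-1,"dx":0,"dy":0,"dz":0,"wx":0,"wy":0,"wz":0},{"hand":-1,"dx":0,"dy":0,"dz":0,"wx":0,"wy":0,"wz":0},{"hand":-1,"dx":0,"dy":0,"dz":0,"wx":0,"wy":0,"wz":0}]'
python3 - <<'E'
from h import *
ds=[]
for i in range(5):
    p,d,c=cap('scene','s6');ds.append(d)
X=cloud(np.median(ds,0),c)
m=np.zeros(d.shape,np.uint8);cv2.fillPoly(m,[np.array([(316,243),(342,225),(361,238),(336,252)])],1)
P=X[m>0];P=P[(P[:,2]>.0895)&(P[:,2]<.094)&(P[:,0]>.548)&(P[:,0]<.61)];print(plane(P))
E
```

```text
time_s: 8.9
position: [0.4627, -0.0735, 0.104]
tcp_rot: [[-0.925, 0.381, -0.001], [0.381, 0.925, -0.003], [-0.0, -0.003, -1.0]]
force: [-3.6, -6.1, 4.0]
opening: 0.418
time_s: 9.4
position: [0.4627, -0.0736, 0.104]
tcp_rot: [[-0.95, 0.311, -0.001], [0.311, 0.95, -0.003], [-0.0, -0.003, -1.0]]
force: [-2.4, -5.8, 4.4]
opening: 0.418
(array([ 0.57780075, -0.10412861,  0.09095029]), array([-4.01713072e-04, -2.72093649e-03,  9.99996218e-01]), 430)
```

The scene camera reads the tray as level. I release, retreat and measure with both cameras.

```bash
python3 -m handwheel '[{"hand":0.5,"dx":0,"dy":0,"dz":0,"wx":0,"wy":0,"wz":0},{"hand":0.5,"dx":0,"dy":0,"dz":0,"wx":0,"wy":0,"wz":0},{"hand":0.5,"dx":0,"dy":0,"dz":0,"wx":0,"wy":0,"wz":0},{"hand":0.5,"dx":0,"dy":0,"dz":0,"wx":0,"wy":0,"wz":0},{"hand":0.5,"dx":0,"dy":0,"dz":3,"wx":0,"wy":0,"wz":0},{"hand":0.5,"dx":0,"dy":0,"dz":4,"wx":0,"wy":0,"wz":0},{"hand":0.5,"dx":0,"dy":0,"dz":4.5,"wx":0,"wy":0,"wz":0},{"hand":0.5,"dx":-1,"dy":4,"dz":0,"wx":0,"wy":0,"wz":0},{"hand":0.5,"dx":-1,"dy":4,"dz":0,"wx":0,"wy":0,"wz":0},{"hand":0.5,"dx":-1,"dy":4,"dz":0,"wx":0,"wy":0,"wz":0}]'
python3 -m handwheel '[{"hand":0.5,"dx":-1,"dy":4.5,"dz":0,"wx":0,"wy":0,"wz":0},{"hand":0.5,"dx":-1,"dy":4.5,"dz":0,"wx":0,"wy":0,"wz":0},{"hand":0.5,"dx":-1,"dy":4.5,"dz":0,"wx":0,"wy":0,"wz":0},{"hand":0.5,"dx":0,"dy":0,"dz":0,"wx":0,"wy":0,"wz":0},{"hand":0.5,"dx":0,"dy":0,"dz":0,"wx":0,"wy":0,"wz":0}]'
python3 m.py 2>/dev/null|grep -A7 plane
python3 - <<'E'
from h import *
X=cloud(np.load('pics/avg_scene.npy'),np.load('pics/scene0.npz'))
m=np.zeros(X.shape[:2],np.uint8);cv2.fillPoly(m,[np.array([(316,243),(342,225),(361,238),(336,252)])],1)
P=X[m>0];P=P[(P[:,2]>.0895)&(P[:,2]<.094)&(P[:,0]>.548)&(P[:,0]<.61)];print(plane(P))
X2=cloud(np.load('pics/avg_top.npy'),np.load('pics/top0.npz'));X0=cloud(np.load('pics/top0.npz')['d'],np.load('pics/top0.npz'))
m=np.zeros(X.shape[:2],np.uint8);cv2.fillPoly(m,[np.array([(213,200),(252,207),(240,255),(205,240)])],1)
print('pad dz mm',np.nanmedian((X2-X0)[m>0][:,2])*1e3,plane(X2[m>0])[1],plane(X0[m>0])[1])
E
```

```text
time_s: 10.65
position: [0.4328, 0.0492, 0.219]
tcp_rot: [[-0.949, 0.315, 0.001], [0.315, 0.949, 0.0], [-0.001, 0.001, -1.0]]
force: [0.4, -0.2, -0.2]
opening: 0.748
time_s: 11.15
position: [0.4024, 0.1841, 0.2185]
tcp_rot: [[-0.951, 0.31, -0.0], [0.31, 0.951, -0.0], [0.0, -0.0, -1.0]]
force: [0.9, 0.3, 0.8]
opening: 0.751
top 1420 slope deg (x,y) [ 0.04 -0.01] z 0.0884 std 0.0007 plane (array([ 0.58661703, -0.08114708,  0.08843126]), array([1.69462283e-05, 2.25270235e-04, 9.99999974e-01]), 1228)
    0.555 0.0884 349
    0.57 0.0884 335
    0.585 0.0884 316
    0.6 0.0884 335
    0.615 0.0884 85
full 2670 slope deg (x,y) [ 1.56 -0.1 ] z 0.0877 std 0.001 plane (array([ 0.56377373, -0.07988862,  0.08769538]), array([-0.02775871,  0.0030099 ,  0.99961012]), 2393)
    0.505 0.0858 358
    0.52 0.0857 360
    0.535 0.0883 355
    0.55 0.0884 348
    0.565 0.0884 330
    0.58 0.0884 345
    0.595 0.0884 343
--
scene 948 slope deg (x,y) [2.08 1.53] z 0.0898 std 0.0013 plane (array([ 0.55656591, -0.10323937,  0.09002662]), array([-0.03419988, -0.00587847,  0.99939772]), 768)
    0.5 0.0883 104
    0.515 0.0881 138
    0.53 0.0906 161
    0.545 0.0909 138
    0.56 0.091 133
    0.575 0.091 128
    0.59 0.0909 130
(array([ 0.57793315, -0.10427772,  0.09095865]), array([ 0.00172741, -0.00228661,  0.99999589]), 439)
pad dz mm -0.03642804061774682 [-0.16316358  0.04497295  0.98557348] [-0.16161241  0.04885842  0.9856441 ]
```

View pics/scenem.png

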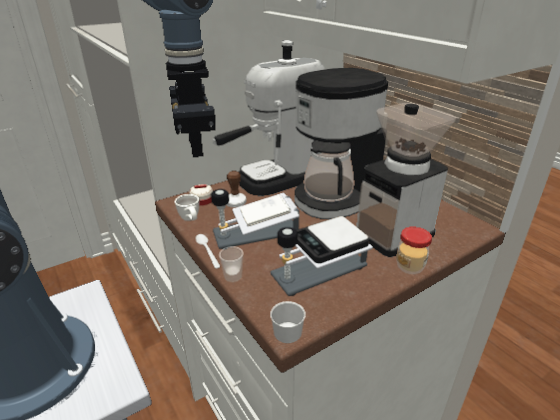

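The scale at (333,240) is level within about 0.1°. The pad stand at (265,213) is unchanged, and the gripper is clear of everything. I'm handing in.

```bash
python3 -c "
from rig import hand_in;print(hand_in())"
```

```text
the job is handed in; nothing more can be done
None
```

The scale now sits level, set with the knob only, and I handed the job in at about 12 s.

- **Turning:** I gripped the scale stand's knob and turned it 0.80 rad clockwise. That left the near edge about 0.9° too high, because my first slope fit had mixed the scale's raised white tray with its lower front strip. I gripped the knob again, turned it back 0.074 rad, let go and moved the arm clear.
- **Scale check:** after release, fits on the tray alone gave a slope of under 0.05° from the top camera and about 0.15° from the scene camera. Fits over the whole scale still showed 1.6–2°, because of the roughly 2.5 mm step between tray and strip, so I set those aside.
- **Pad stand:** unchanged, with a height difference of 0.04 mm and a slope within measurement noise.
- **Forces:** the wrist force peaked at about 18 N in the readings I took at the end of each move.

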